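# Flip the reorder markers of the two empty stock bins

## Robot

A 7-joint arm with a two-finger parallel gripper is mounted at the origin on the work surface. World frame = base frame: x ahead of the robot, y to its left, z up, the work surface at z = 0. Lengths are in m, angles in rad, forces in N, time in s.
With the tool pointing down it reaches from about 0.4 to 0.875 m from the base axis. Payload 6.5 kg.
Tool frame: the origin (TCP) lies between the finger pads; the fingertips stand 17 mm ahead of it and the grasp point (between the pads) lies 2 mm behind it; z points along the fingers, y is the direction in which the jaws open and shut (so a half turn about z gives the same grasp; the last joint's range is limited). The gripper opens to 88 mm and grips with 3 to 60 N. Pads are 18 mm wide; open, the fingers measure 123 mm over their backs; the gripper's body (75 mm by 187 mm) begins 45 mm behind the grasp point.
Start: joints at [-1.279, 0.536, -0.004, 1.538, 0.003, 1.067, -0.071], TCP at [0.228, 0.609, 0.256] pointing down, gripper open.
Joint ranges: [-2.7, 2.7], [-0.37, 2.16], [-1.27, 1.26], [0.24, 2.4], [-1.31, 4.45], [0.19, 1.91], [-2.76, 2.76]. Speed limits (rad/s): [2.39, 2.39, 3.14, 3.14, 3.14, 3.14, 3.14].

## Interface

Orientations are given as a unit quaternion [w, x, y, z].
In Python, from station import sensors, read_camera, camera_model, manip gives the robot as it stands. The module is installed in compiled form; this text tells all that it offers.
- The arm moves only by the shell command python3 -m creep 'ROWS' [FORCE]. ROWS is JSON, a list of rows, each a list of 3 entries, a list of its own where there are three numbers: the closure in counts, from 0 (fully open) to 255 (shut), then the shift along the tool's x, y, z normalised to -1 to 1, where 1 is 0.05 m, then the turn, a rotation vector about the tool's x, y, z normalised to -1 to 1, where 1 is 4 degrees. In form: [[hand, [tx, ty, tz], [ax, ay, az]], ...]. A call has 1 to 8 rows; each row shifts and turns the pose as measured when the row begins, along the tool's axes as they then stand; what a row does not reach is not made up. A row lasts 1/8 s, in which the tool goes at most 62.5 mm and 10.7 degrees, less where a joint would pass 70% of its speed; a pose out of reach is approached as far as the arm can. A call with a number of a shift or a turn outside -1 to 1 is refused whole. A call with a gripper value outside its range is refused whole. The fingers move at their own pace and stop on an object; FORCE is the grip in N (left out, the last holds). Time passes only in rows, so rows that do not move let the fingers close. It gives the time, the measured TCP pose, the force and the opening at its end, in the units of the state.
- sensors.get_obs(): the state, without advancing time (a new reading comes with each control period).
- read_camera(name): name is "side" or "top" or "wrist"; returns the picture (480x640x3 uint8, blue, green, red); there is no depth.
- camera_model(name): a dict with "mtx" (3x3 intrinsics, pixels), "eye" and "rotation" of the camera in the world; the wrist camera has in their place "T_tool_cam" (4x4, takes a point from camera to tool coordinates, whose origin is the TCP and whose axes are the flange's). Camera axes: x right, y down, z forward; pixel columns grow to the right and rows downward; lengths in m; the calibration is good to about 2 mm. A picture is of the moment at which its call begins: read the wrist's pose just before it. camera_model takes no time and is no camera call.
- manip.hand_in(): hands the job in, once; it reports no verdict.
The state is a dict: "clock": time; "q": joint angles; "joint_velocities": joint speeds; "tau": joint torques, N m; "eef_pos": TCP position; "tcp_rot": TCP orientation; "wrist_force": force on the tool from outside, world axes, zero at the start; "torque": the same for the moment, N m; "opening": finger opening in m.
Only numpy, scipy, OpenCV 4.12 (cv2) and the standard library are available. Lean on these libraries where they do the work, as an engineer would, in place of code of your own. Each camera call takes 0.05 s, during which the arm holds its last target. There are 200 camera calls.

## Task

Two of the four wooden stock bins on the bench have run empty. Push the marker flap of each empty bin right over its hinge with a fingertip, until it lies flat the other way and the marker shows red. Do not pinch the flaps or pick anything up; leave every bin standing where it is, the markers of the stocked bins green, and the rest of the bench undisturbed.

Things in the scene. Friction and masses are not known exactly. Their poses are not given: they have to be found in the camera images.
- bin_a: Stock bin A, EMPTY: loose open pine box, 180 mm deep (x), 115 mm wide (y), 85 mm high, boards 10 mm, about 0.9 kg. Origin: centre of its underside. Its front (-x), roughly towards the robot, bears the marker: a sloping plate with a flap hinged across its middle; all green with the flap up (rear half), all red with it over (front half).
- hinge_a (a point): Middle of the hinge line of bin A's marker, at x -92, z 105 mm in the bin's frame; the line runs along the bin's y. The fixed steel plate, 80 mm wide (y), 3 mm thick, reaches 55 mm to each side of the line, climbing at 40 deg from level towards the bin's +x; nothing stands behind its upper end but the open bin.
- flap_a (a joint): Turn of bin A's flap, rad: 0 = lying back on the plate's upper half, green showing, free edge 40 deg above level towards the bin's +x; 0.87 = upright; 3.14 = over on the lower half, red showing, free edge 40 deg below level towards -x. Hard stops at both. Stiff hinge, about 0.035 N m: it stays where left; about 1 N at the free edge moves it.
- red_a: Red side of bin A's flap, hidden (rear, under side) while green shows. The flap is 80 mm wide, 5 mm thick, 68 mm from hinge line to free edge: it sticks out 13 mm past the plate, so a fingertip can get behind the free edge. Origin: middle of the free edge, mid-thickness; x from hinge to free edge, y along the hinge, z out of the green side.
- green_a: Green side of the same flap of bin A; origin and axes as red_a.
- bin_b: Stock bin B, EMPTY: loose open pine box, 180 mm deep (x), 115 mm wide (y), 85 mm high, boards 10 mm, about 0.9 kg. Origin: centre of its underside. Its front (-x), roughly towards the robot, bears the marker: a sloping plate with a flap hinged across its middle; all green with the flap up (rear half), all red with it over (front half).
- hinge_b (a point): Middle of the hinge line of bin B's marker, at x -92, z 105 mm in the bin's frame; the line runs along the bin's y. The fixed steel plate, 80 mm wide (y), 3 mm thick, reaches 55 mm to each side of the line, climbing at 40 deg from level towards the bin's +x; nothing stands behind its upper end but the open bin.
- flap_b (a joint): Turn of bin B's flap, rad: 0 = lying back on the plate's upper half, green showing, free edge 40 deg above level towards the bin's +x; 0.87 = upright; 3.14 = over on the lower half, red showing, free edge 40 deg below level towards -x. Hard stops at both. Stiff hinge, about 0.035 N m: it stays where left; about 1 N at the free edge moves it.
- red_b: Red side of bin B's flap, hidden (rear, under side) while green shows. The flap is 80 mm wide, 5 mm thick, 68 mm from hinge line to free edge: it sticks out 13 mm past the plate, so a fingertip can get behind the free edge. Origin: middle of the free edge, mid-thickness; x from hinge to free edge, y along the hinge, z out of the green side.
- green_b: Green side of the same flap of bin B; origin and axes as red_b.
- bin_plugs: Stock bin of the same make and size, holding a heap of white and steel spark plugs, about 2 kg. Its marker is right as it is (green).
- flap_plugs (a joint): Turn of that bin's marker flap, rad, 0 = lying back, green showing.
- bin_nuts: Stock bin of the same make and size, holding a heap of brass wheel nuts, about 2 kg. Its marker is right as it is (green).
- flap_nuts (a joint): Turn of that bin's marker flap, rad, 0 = lying back, green showing.
- headlamp: Loose car headlamp, lens up, 148 mm across, 86 mm high; origin at the centre of its underside. Leave alone.
- spraycan: Loose spray can, 52 mm across, 170 mm high; origin at the centre of its underside. Leave alone.
- mug: Loose blue mug, 80 mm across with a handle, 88 mm high; origin at the centre of its underside. Leave alone.
- screwjar: Loose small jar with a black lid, 60 mm across, 75 mm high; origin at the centre of its underside. Leave alone.
- wrench: Loose wrench lying on the bench; origin under it. Leave alone.

How it is judged:
By the outcome, as a careful person would: the job done as asked, in the order asked, and still so for the second after the job is handed in, with the robot touching nothing.
It also fails if it takes over 54 s, if anything falls off the work surface, if the arm or the gripper's body presses on something with over 40 N, if the wrist force passes 120 N, or if a joint passes its speed limit or range.

## Working session

There is one attempt and no reset: what is moved stays moved. The work goes in short steps, Python scripts to look and compute and a shell command to move; the robot and the scene stay as the last step left them, time stands still between calls to the robot, and variables do not carry over. Pictures are saved under pics/ and viewed, about 8 in all and at most 12, crops included, and the job is handed in when it is done.

```bash
mkdir -p pics
python3 - <<'E'
from station import sensors, read_camera, camera_model
import cv2
for n in("top","side"):
    cv2.imwrite(f"pics/{n}1.png",read_camera(n)); m=camera_model(n); print(n,m)
print(camera_model("wrist")); print(sensors.get_obs())
E
```

```text
top {'mtx': array([[544.56364133,   0.        , 313.65548487],
       [  0.        , 544.56364133, 234.97736841],
       [  0.        ,   0.        ,   1.        ]]), 'eye': array([ 0.41798661, -0.00263053,  1.32241091]), 'rotation': array([-0.02435167,  0.70703282, -0.70534708,  0.04468877])}
side {'mtx': array([[446.97041246,   0.        , 319.91269134],
       [  0.        , 446.97041246, 244.36044161],
       [  0.        ,   0.        ,   1.        ]]), 'eye': array([ 0.31009952, -0.68026367,  0.81166753]), 'rotation': array([-0.37616982,  0.91150815, -0.15440986,  0.06169894])}
{'mtx': array([[333.74958523,   0.        , 320.36696035],
       [  0.        , 333.74958523, 237.01769053],
       [  0.        ,   0.        ,   1.        ]]), 'T_tool_cam': array([[-2.17423164e-05, -9.51313018e-01, -3.08226444e-01,
         7.90715817e-02],
       [ 9.99999902e-01,  1.15810396e-04, -4.27978372e-04,
        -9.81263176e-04],
       [ 4.42837223e-04, -3.08226423e-01,  9.51312922e-01,
        -1.29800223e-01],
       [ 0.00000000e+00,  0.00000000e+00,  0.00000000e+00,
         1.00000000e+00]])}
{'clock': 0.1, 'q': array([-1.27920282,  0.5370795 , -0.00444903,  1.53873826,  0.00262569,
        1.06731234, -0.07121634]), 'joint_velocities': array([ 0.00057605, -0.00016127, -0.00064101, -0.00280299,  0.00012693,
        0.00092495, -0.00110506]), 'tau': array([ 3.02933811e-03, -5.72072160e+01,  9.94314998e-01, -2.52228856e+01,
       -5.61016146e-02,  1.34279145e-02,  6.69766791e-05]), 'eef_pos': array([0.22746514, 0.60834984, 0.25494771]), 'tcp_rot': array([-7.15032898e-05,  1.77906276e-01,  9.84047138e-01, -7.62559806e-04]), 'wrist_force': array([-0.08377319,  0.437648  , -0.17117431]), 'torque': array([0.01093737, 0.00949548, 0.02631231]), 'opening': 0.08840251113889273}
```

View pics/top1.png

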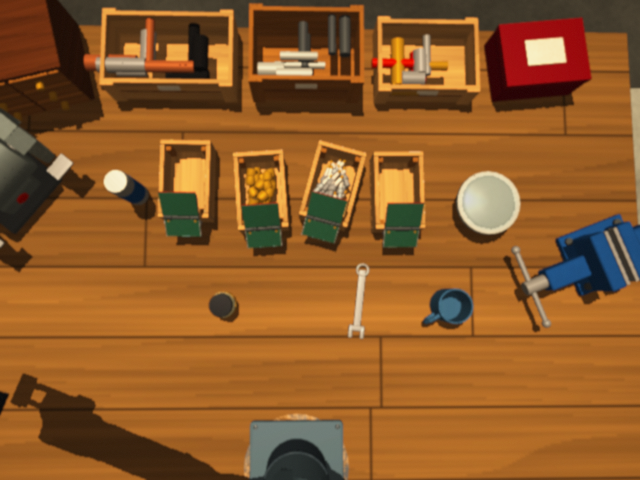

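View pics/side1.png

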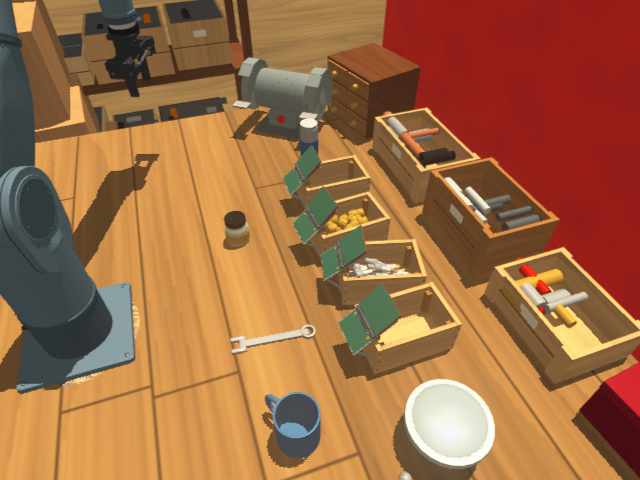

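The top view shows the empty bins are the leftmost (marker about (182,215)) and the rightmost (about (403,226)). Nuts are at (262,227) and plugs at (324,218). The spray can is near the left bin at (120,185). Next I measure the markers.

```bash
cat > h.py <<'E'
import numpy as np, cv2
from scipy.spatial.transform import Rotation as R
from station import sensors, read_camera, camera_model
def rot(q): return R.from_quat(np.roll(q,-1)).as_matrix()
def ray(n,uv,z):
    m=camera_model(n); d=rot(m['rotation'])@np.linalg.solve(m['mtx'],[uv[0],uv[1],1]); e=m['eye']
    return e+d*(z-e[2])/d[2]
def greens(img):
    h=cv2.cvtColor(img,cv2.COLOR_BGR2HSV)
    k=cv2.inRange(h,(55,60,25),(95,255,200)); k=cv2.morphologyEx(k,cv2.MORPH_CLOSE,np.ones((5,5)))
    cs,_=cv2.findContours(k,cv2.RETR_EXTERNAL,cv2.CHAIN_APPROX_NONE)
    return [c for c in cs if cv2.contourArea(c)>500]
def quad(c):
    hl=cv2.convexHull(c)
    for e in np.arange(1,12,.5):
        q=cv2.approxPolyDP(hl,e,True)[:,0]
        if len(q)<=4: return q
def aim(bx,by,yaw,dx,dy,tipz):
    """shift (units of 50mm, tool axes) to put the TCP at bin-frame dx,dy rel. hinge, tip height tipz; and turn about tool z (units 4deg)"""
    o=sensors.get_obs(); T=rot(o['tcp_rot']); c,s=np.cos(yaw),np.sin(yaw)
    g=np.array([bx+c*dx-s*dy,by+s*dx+c*dy,tipz+.017]); e=g-o['eef_pos']
    G=np.array([[-c,-s,0],[-s,c,0],[0,0,-1]]).T
    G=np.column_stack([[-c,-s,0],[-s,c,0],[0,0,-1]])
    rv=R.from_matrix(T.T@G).as_rotvec()
    print('clock',o['clock'],'tcp',o['eef_pos'].round(4),'F',o['wrist_force'].round(1),'shift',(T.T@e/.05).round(2),'turn',(np.degrees(rv)/4).round(2))
E
python3 - <<'E'
from h import *
im=cv2.imread('pics/top1.png')
for c in greens(im):
    q=quad(c); up=q[np.argsort(q[:,1])]
    U=[ray('top',p,.151) for p in up[:2]]; L=[ray('top',p,.072) for p in up[2:]]
    U.sort(key=lambda p:p[1]); L.sort(key=lambda p:p[1])
    d=(U[1]-U[0])+(L[1]-L[0]); mu=(U[0]+U[1])/2; ml=(L[0]+L[1])/2; v=mu-ml
    w=42/94; print(q.tolist(),'w',np.linalg.norm(U[1]-U[0]).round(3),'len',np.hypot(*v[:2]).round(3),'yaw_y',np.degrees(np.arctan2(-d[0],d[1])).round(1),'yaw_x',np.degrees(np.arctan2(v[1],v[0])).round(1),'hinge',(ml+v*w)[:2].round(4))
print('can',ray('top',(118,183),.17),'handle..')
E
```

```text
[[421, 205], [414, 245], [385, 245], [389, 205]] w 0.07 len 0.081 yaw_y 0.3 yaw_x 1.0 hinge [ 0.5544 -0.2367]
[[276, 205], [279, 244], [249, 245], [243, 207]] w 0.071 len 0.078 yaw_y 3.0 yaw_x 4.1 hinge [0.5527 0.078 ]
[[312, 194], [344, 202], [332, 241], [304, 233]] w 0.072 len 0.08 yaw_y -14.8 yaw_x -13.6 hinge [ 0.5708 -0.0571]
[[194, 195], [198, 235], [169, 234], [160, 194]] w 0.073 len 0.079 yaw_y -1.6 yaw_x -0.4 hinge [0.5759 0.2596]
can [0.64038196 0.38027244 0.17      ] handle..
```

Run:
```python
from h import *
aim(.576,.2596,np.radians(-1),.04,0,.24)
```

```text
clock 0.1 tcp [0.2275 0.6083 0.2549] F [-0.1  0.4 -0.2] shift [-9.73 -3.83 -0.03] turn [-0.02 -0.   -4.87]
```

```bash
python3 -m creep '[[255,[-0.9,-0.35,0],[0,0,-1]],[255,[-0.9,-0.35,0],[0,0,-1]],[255,[-0.9,-0.35,0],[0,0,-1]],[255,[-0.9,-0.35,0],[0,0,-1]],[255,[-0.9,-0.35,0],[0,0,-0.8]],[255,[-0.9,-0.7,0],[0,0,0]],[255,[-0.9,-0.7,0],[0,0,0]]]' 20
python3 - <<'E'
from h import *
aim(.576,.2596,np.radians(-1),.04,0,.24)
E
```

```text
clock: 0.98
eef_pos: [0.5191, 0.4033, 0.2511]
tcp_rot: [-0.003, -0.001, 1.0, -0.002]
wrist_force: [0.4, -0.2, 0.7]
opening: 0.0203
clock 0.975 tcp [0.5191 0.4033 0.2511] F [ 0.4 -0.2  0.7] shift [-1.93 -2.89 -0.12] turn [-0.05 -0.09  0.27]
```

```bash
python3 -m creep '[[255,[-0.7,-1,-0.1],[0,0,0.2]],[255,[-0.7,-1,0],[0,0,0]],[255,[-0.5,-0.8,0],[0,0,0]],[255,[0,0,0],[0,0,0]]]'
python3 - <<'E'
from h import *
aim(.576,.2596,np.radians(-1),.04,0,.24)
cv2.imwrite('pics/w1.png',read_camera('wrist'))
E
```

```text
clock: 1.48
eef_pos: [0.6186, 0.2515, 0.2539]
tcp_rot: [-0.003, 0.011, 1.0, -0.004]
wrist_force: [-0.1, 0.3, 0.5]
opening: 0.0003
clock 1.475 tcp [0.6186 0.2515 0.2539] F [-0.1  0.3  0.5] shift [ 0.06  0.15 -0.06] turn [-0.12 -0.1  -0.06]
```

View pics/w1.png

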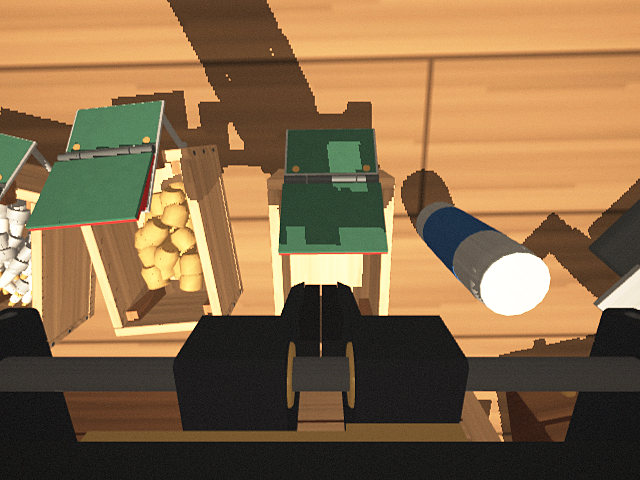

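The wrist view shows flap A's free edge from (279,252) to (387,255), with the hinge at about (284,176) to (380,179). The spray can is well to the right.

```bash
cat >> h.py <<'E'
def wray(uv,z):
    o=sensors.get_obs(); m=camera_model('wrist'); W=np.eye(4); W[:3,:3]=rot(o['tcp_rot']); W[:3,3]=o['eef_pos']; W=W@m['T_tool_cam']
    d=W[:3,:3]@np.linalg.solve(m['mtx'],[uv[0],uv[1],1]); e=W[:3,3]
    return e+d*(z-e[2])/d[2]
E
python3 - <<'E'
from h import *
for uv,z in(((279,252),.150),((387,255),.150),((284,177),.108),((380,180),.108),((286,129),.072),((375,129),.072)): print(uv,wray(uv,z).round(4))
E
```

```text
(279, 252) [0.6238 0.2213 0.15  ]
(387, 255) [0.6275 0.302  0.15  ]
(284, 177) [0.5736 0.223  0.108 ]
(380, 180) [0.5774 0.3019 0.108 ]
(286, 129) [0.5358 0.2227 0.072 ]
(375, 129) [0.5372 0.3019 0.072 ]
```

```bash
python3 -m creep '[[255,[-0.55,0.2,0],[-0.12,-0.1,0.2]],[255,[0,0,0.3],[0,0,0]],[255,[0,0,0],[0,0,0]]]'
python3 - <<'E'
from h import *
aim(.575,.262,np.radians(-2.2),.070,0,.130)
E
```

```text
clock: 1.9
eef_pos: [0.6413, 0.2691, 0.2363]
tcp_rot: [-0.003, 0.013, 1.0, 0.002]
wrist_force: [-0.9, 0.9, 0.7]
opening: -0.0
clock 1.9 tcp [0.6413 0.2691 0.2363] F [-0.9  0.9  0.7] shift [-0.09 -0.2   1.78] turn [ 0.05 -0.08  0.17]
```

```bash
python3 -m creep '[[255,[-0.1,-0.2,0.5],[0,-0.1,0.2]],[255,[0,0,0.5],[0,0,0]],[255,[0,0,0.5],[0,0,0]],[255,[0,0,0.25],[0,0,0]],[255,[0,0,0],[0,0,0]]]'
python3 - <<'E'
from h import *
aim(.575,.262,np.radians(-2.2),.070,0,.130)
cv2.imwrite('pics/w2.png',read_camera('wrist')[80:400,120:560])
E
```

```text
clock: 2.52
eef_pos: [0.6412, 0.264, 0.1473]
tcp_rot: [-0.001, 0.017, 1.0, 0.003]
wrist_force: [0.2, -0.3, 0.1]
opening: 0.0007
clock 2.525 tcp [0.6412 0.264  0.1473] F [ 0.2 -0.3  0.1] shift [-0.08 -0.09  0.01] turn [ 0.08 -0.02  0.07]
```

View pics/w2.png

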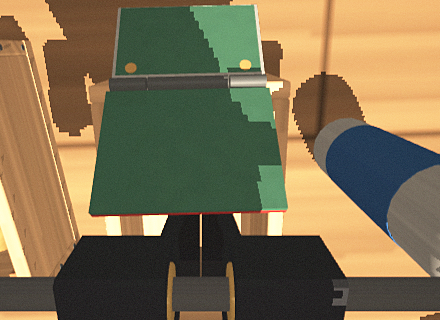

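```bash
python3 -m creep '[[255,[0.22,-0.05,-0.2],[0,0,0]],[255,[0.22,0,-0.25],[0,0,0]],[255,[0.22,0,-0.05],[0,0,0]],[255,[0.22,0,0],[0,0,0]],[255,[0.22,0,0],[0,0,0]],[255,[0.22,0,0],[0,0,0]],[255,[0,0,0],[0,0,0]]]'
python3 - <<'E'
from h import *
aim(.575,.262,np.radians(-2.2),-.017,0,.150)
cv2.imwrite('pics/w3.png',read_camera('wrist')[0:400,120:560])
E
```

```text
clock: 3.45
eef_pos: [0.572, 0.2646, 0.1785]
tcp_rot: [0.003, 0.016, 1.0, 0.005]
wrist_force: [1.1, -0.5, -0.5]
opening: 0.0006
clock 3.45 tcp [0.572  0.2646 0.1785] F [ 1.1 -0.5 -0.5] shift [ 0.28 -0.05  0.23] turn [0.13 0.08 0.08]
```

View pics/w3.png

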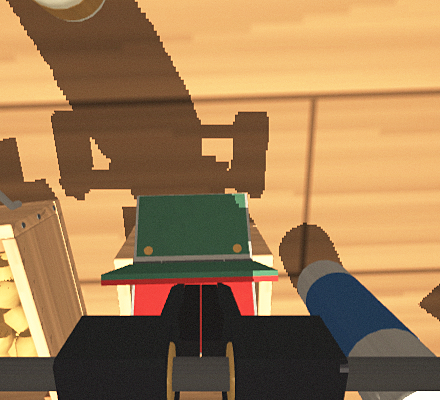

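The flap is about upright with its red face showing, and the bin has not shifted. I'll continue over and down.

```bash
python3 -m creep '[[255,[0.28,0,0.1],[0.1,0,0]],[255,[0.25,0,0.2],[0,0,0]],[255,[0.25,0,0.25],[0,0,0]],[255,[0.1,0,0.25],[0,0,0]],[255,[0.08,0,0.25],[0,0,0]],[255,[0,0,0.1],[0,0,0]],[255,[0,0,0],[0,0,0]]]'
python3 - <<'E'
from h import *
aim(.575,.262,np.radians(-2.2),-.043,0,.080)
E
```

```text
clock: 4.38
eef_pos: [0.5212, 0.2662, 0.1157]
tcp_rot: [0.002, 0.017, 1.0, 0.0]
wrist_force: [-0.7, 0.1, -0.2]
opening: 0.0005
clock 4.375 tcp [0.5212 0.2662 0.1157] F [-0.7  0.1 -0.2] shift [-0.22 -0.04  0.37] turn [0.01 0.06 0.08]
```

```bash
python3 -m creep '[[255,[-0.05,0,0.15],[0,0,0]],[255,[-0.05,0,0.15],[0,0,0]],[255,[-0.05,0,0.1],[0,0,0]],[255,[0,0,0.08],[0,0,0]]]'
python3 - <<'E'
from h import *
aim(.575,.262,np.radians(-2.2),-.043,0,.080)
cv2.imwrite('pics/w4.png',read_camera('wrist')[0:400,120:560])
E
```

```text
clock: 4.88
eef_pos: [0.5309, 0.2664, 0.0925]
tcp_rot: [0.003, 0.017, 1.0, 0.001]
wrist_force: [-12.5, -3.8, 36.5]
opening: 0.0006
clock 4.875 tcp [0.5309 0.2664 0.0925] F [-12.5  -3.8  36.5] shift [-0.03 -0.05 -0.09] turn [0.03 0.09 0.06]
```

View pics/w4.png

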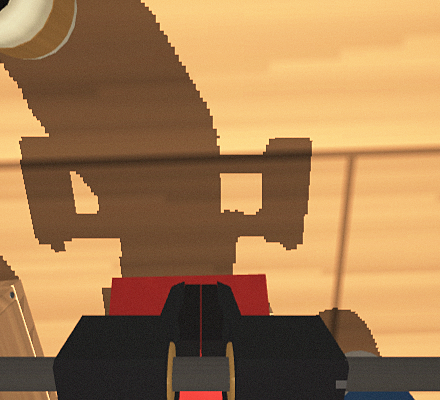

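The flap is seated with red showing. It's pressed at 36 N, so I'll back off straight up now.

```bash
python3 -m creep '[[255,[0.1,0,-0.3],[0,0,0]],[255,[0,0,-1],[0,0,0]],[255,[0,0,-1],[0,0,0]],[255,[0,0,-1],[0,0,0]],[255,[0,0,0],[0,0,0]]]'
python3 - <<'E'
from h import *
cv2.imwrite('pics/w5.png',read_camera('wrist'))
cv2.imwrite('pics/top2.png',read_camera('top'))
# bin B: top-view offset vs wrist for A: hinge shift (-.001,+.002)
aim(.5535,-.234,np.radians(.5),.04,0,.24)
E
```

```text
clock: 5.55
eef_pos: [0.5248, 0.266, 0.2635]
tcp_rot: [0.003, 0.017, 1.0, 0.001]
wrist_force: [-0.3, 0.2, -1.0]
opening: 0.0003
clock 5.65 tcp [0.5225 0.2648 0.2593] F [ 0.2  0.2 -0.4] shift [-1.76 -9.92  0.06] turn [-0.03 -0.01 -0.62]
```

View pics/w5.png

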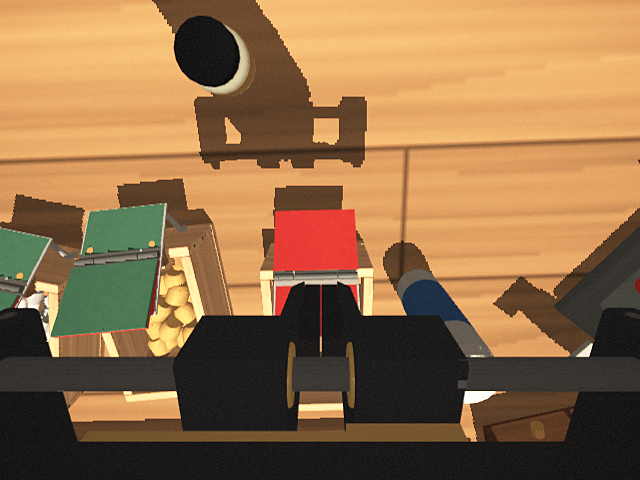

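Bin A's marker is all red, with both halves visible from (275,210) to (355,300). Moving to B at this height.

```bash
python3 -m creep '[[255,[-0.2,-1,0],[0,0,-0.6]],[255,[-0.2,-1,0],[0,0,0]],[255,[-0.2,-1,0],[0,0,0]],[255,[-0.2,-1,0],[0,0,0]],[255,[-0.2,-1,0],[0,0,0]],[255,[-0.2,-1,0],[0,0,0]],[255,[-0.2,-1,0],[0,0,0]],[255,[-0.2,-1,0],[0,0,0]]]'
python3 - <<'E'
from h import *
aim(.5535,-.234,np.radians(.5),.04,0,.24)
E
```

```text
clock: 6.65
eef_pos: [0.5987, -0.1415, 0.2432]
tcp_rot: [-0.013, -0.01, 1.0, -0.002]
wrist_force: [-0.1, 0.2, 0.6]
opening: 0.001
clock 6.65 tcp [ 0.5987 -0.1415  0.2432] F [-0.1  0.2  0.6] shift [ 0.15 -1.84 -0.27] turn [-0.04 -0.38  0.16]
```

```bash
python3 -m creep '[[255,[0,-0.9,-0.2],[0,-0.38,0.1]],[255,[0,-0.8,0],[0,0,0]],[255,[0,0,0],[0,0,0]]]'
python3 - <<'E'
from h import *
aim(.5535,-.234,np.radians(.5),.04,0,.24)
im=read_camera('wrist');cv2.imwrite('pics/w6.png',im)
E
```

```text
clock: 7.02
eef_pos: [0.5961, -0.2342, 0.2464]
tcp_rot: [-0.005, -0.003, 1.0, -0.002]
wrist_force: [0.2, 0.2, 0.2]
opening: 0.0001
clock 7.025 tcp [ 0.5961 -0.2342  0.2464] F [0.2 0.2 0.2] shift [ 0.05  0.01 -0.21] turn [-0.05 -0.15 -0.04]
```

View pics/w6.png

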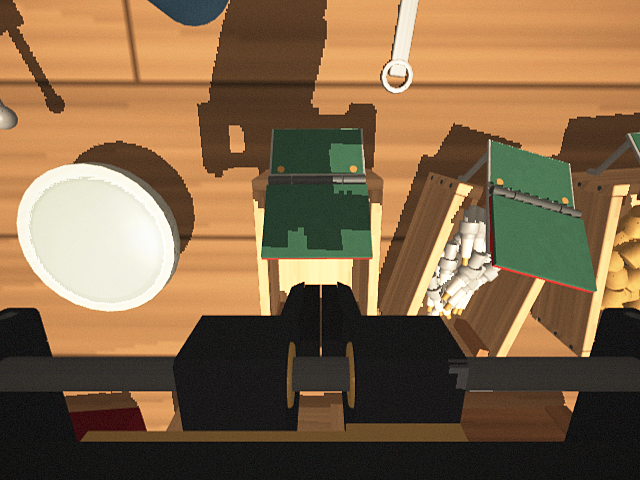

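Bin B's free edge runs from (262,257) to (372,257), with the hinge from (268,178) to (366,180).

Run:
```python
from h import *
P=[wray(uv,z) for uv,z in(((262,257),.150),((372,257),.150),((268,179),.108),((366,180),.108))]
for p in P: print(p.round(4))
m=(P[0]+P[1])/2
aim(m[0]-.051,m[1],np.radians(0.5),.068,0,.130); print(m)
```

```text
[ 0.6048 -0.2754  0.15  ]
[ 0.6041 -0.1956  0.15  ]
[ 0.5541 -0.2755  0.108 ]
[ 0.5542 -0.197   0.108 ]
clock 7.075 tcp [ 0.5965 -0.2316  0.2462] F [ 0.1  0.4 -0.1] shift [-0.52 -0.07  1.98] turn [-0.02 -0.15 -0.  ]
[ 0.60446196 -0.23551727  0.15      ]
```

```bash
python3 -m creep '[[255,[-0.55,-0.05,0.2],[0,-0.15,0]],[255,[0,0,0.35],[0,0,0]],[255,[0,0,0.5],[0,0,0]],[255,[0,0,0.5],[0,0,0]],[255,[0,0,0.4],[0,0,0]],[255,[0,0,0],[0,0,0]]]'
python3 - <<'E'
from h import *
aim(.5535,-.2355,np.radians(.5),.068,0,.130)
E
```

```text
clock: 7.82
eef_pos: [0.6187, -0.2226, 0.1369]
tcp_rot: [-0.007, -0.009, 1.0, 0.004]
wrist_force: [-0.3, -0.1, -0.2]
opening: 0.0004
clock 7.825 tcp [ 0.6187 -0.2226  0.1369] F [-0.3 -0.1 -0.2] shift [-0.05 -0.24 -0.2 ] turn [ 0.1  -0.2   0.13]
```

```bash
python3 -m creep '[[255,[-0.05,-0.25,-0.2],[0.1,-0.2,0.1]],[255,[0,0,0],[0,0,0]],[255,[0.22,0,-0.2],[0,0,0]],[255,[0.22,0,-0.25],[0,0,0]],[255,[0.22,0,-0.05],[0,0,0]],[255,[0.22,0,0],[0,0,0]],[255,[0.22,0,0],[0,0,0]],[255,[0.22,0,0],[0,0,0]]]'
python3 - <<'E'
from h import *
aim(.5535,-.2355,np.radians(.5),-.017,0,.150)
cv2.imwrite('pics/w7.png',read_camera('wrist')[0:400,120:560])
E
```

```text
clock: 8.82
eef_pos: [0.5529, -0.2366, 0.1777]
tcp_rot: [0.004, -0.006, 1.0, -0.001]
wrist_force: [1.0, 0.5, -0.4]
opening: 0.0001
clock 8.825 tcp [ 0.5529 -0.2366  0.1777] F [ 1.   0.5 -0.4] shift [0.33 0.02 0.21] turn [-0.02  0.11  0.03]
```

View pics/w7.png

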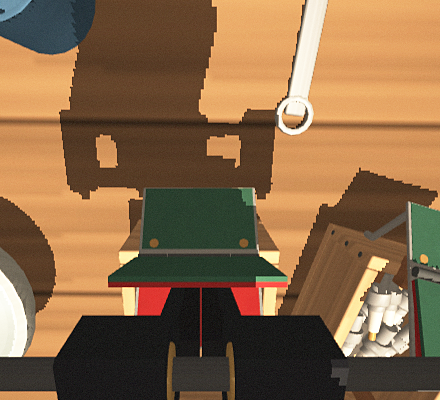

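Flap B is about upright and everything else looks unmoved. Same continuation.

```bash
python3 -m creep '[[255,[0.28,0,0.1],[0,0.1,0]],[255,[0.25,0,0.2],[0,0,0]],[255,[0.25,0,0.25],[0,0,0]],[255,[0.1,0,0.25],[0,0,0]],[255,[0.08,0,0.25],[0,0,0]],[255,[0,0,0.1],[0,0,0]],[255,[0,0,0],[0,0,0]]]'
python3 - <<'E'
from h import *
aim(.5535,-.2355,np.radians(.5),-.043,0,.080)
E
```

```text
clock: 9.75
eef_pos: [0.4983, -0.2371, 0.1145]
tcp_rot: [-0.003, -0.005, 1.0, -0.0]
wrist_force: [0.6, -0.9, 0.5]
opening: 0.0008
clock 9.75 tcp [ 0.4983 -0.2371  0.1145] F [ 0.6 -0.9  0.5] shift [-0.25  0.02  0.35] turn [-0.01 -0.08  0.02]
```

```bash
python3 -m creep '[[255,[-0.08,0,0.15],[0,0,0]],[255,[-0.08,0,0.12],[0,0,0]],[255,[-0.02,0,0.05],[0,0,0]]]'
python3 - <<'E'
from h import *
aim(.5535,-.2355,np.radians(.5),-.043,0,.078)
E
```

```text
clock: 10.12
eef_pos: [0.5085, -0.2371, 0.0979]
tcp_rot: [-0.002, -0.005, 1.0, -0.0]
wrist_force: [-0.1, -0.4, 0.9]
opening: 0.0006
clock 10.125 tcp [ 0.5085 -0.2371  0.0979] F [-0.1 -0.4  0.9] shift [-0.04  0.02  0.06] turn [-0.01 -0.07  0.03]
```

```bash
python3 -m creep '[[255,[0,0,0.06],[0,0,0]],[255,[0,0,0.04],[0,0,0]]]'; python3 -m creep '[[255,[0,0,0.04],[0,0,0]]]'
```

```text
clock: 10.38
eef_pos: [0.5096, -0.2373, 0.0948]
tcp_rot: [-0.002, -0.005, 1.0, -0.0]
wrist_force: [-9.5, 3.1, 29.3]
opening: 0.0005
clock: 10.5
eef_pos: [0.5096, -0.2373, 0.0949]
tcp_rot: [-0.002, -0.005, 1.0, -0.0]
wrist_force: [-9.2, 4.3, 26.8]
opening: 0.0006
```

The flap is on its stop. I'll lift away, then check.

```bash
python3 -m creep '[[255,[0.1,0,-0.3],[0,0,0]],[255,[0,0,-1],[0,0,0]],[255,[0,0,-1],[0,0,0]],[255,[0,0,-1],[0,0,0]],[255,[0.8,0,-0.5],[0,0,0]],[255,[0.8,0,0],[0,0,0]],[255,[0.5,0,0],[0,0,0]],[255,[0,0,0],[0,0,0]]]'
python3 - <<'E'
from h import *
s=read_camera('side'); t=read_camera('top'); w=read_camera('wrist')
im=np.vstack([np.hstack([cv2.resize(s,(400,300)),cv2.resize(w,(400,300))]),np.hstack([t[120:345,80:480]]*1+[cv2.imread('pics/top1.png')[120:345,80:480]])])
cv2.imwrite('pics/fin.png',im)
cv2.imwrite('pics/side_fin.png',s)
E
```

```text
clock: 11.5
eef_pos: [0.3976, -0.2389, 0.2949]
tcp_rot: [0.002, -0.005, 1.0, -0.001]
wrist_force: [1.4, -0.4, 0.6]
opening: 0.0005
```

View pics/fin.png

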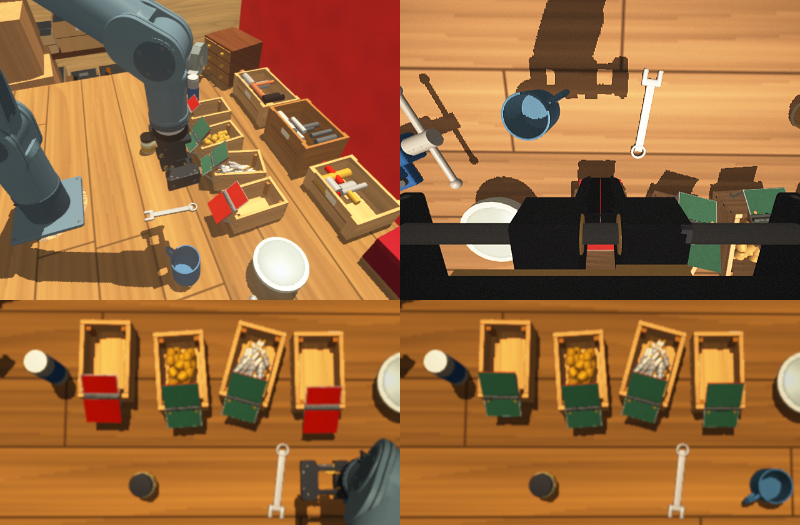

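Both markers are red, the stocked bins' are green, and nothing has visibly moved in the before/after top views. Handing in.

```bash
python3 -c "from station import manip; print(manip.hand_in())"
```

```text
the job is handed in; nothing more can be done
None
```

I pushed the marker flaps of both empty bins (leftmost and rightmost) over with the closed fingertips, pressed them onto their stops, and handed the job in at about 11.7 s. The arm was clear of everything by then.

**Last checks:** in the final top, side and wrist pictures both markers are all red, and the nuts and plugs markers are still green. By eye against the first top view, the bins, wrench, jar and spray can stand where they were. The arm hid the mug in the final top view, but the side and wrist views show it upright and apparently in its place.

**Force:** the fingertip pressed harder than needed at the stops, with vertical readings of about 36 N on the first bin and 29 N on the second. Neither bin visibly shifted. No check failed or disagreed.

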